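# Open the purge-gas valve with its blade key

### The arm

A 7-joint arm with a two-finger parallel gripper is mounted at the origin on a cart in front of the work surface, level with it; the furniture and walls round the work are solid. World frame = base frame: x ahead of the robot, y to its left, z up, the work surface at z = 0. Lengths are in mm, angles in rad, forces in N, time in s.
With the tool pointing down it reaches from about 350 to 900 mm from the base axis. Payload 7.2 kg.
Tool frame: the origin (TCP) lies at the very end of the fingers, on their centre line; the grasp point (between the pads) lies 19 mm behind it (manip.hold_point_z is the distance from the TCP to the grasp point, in mm); z points along the fingers, y is the line along which they close (so a half turn about z gives the same grasp; the last joint's range is limited). The gripper opens to 88 mm and grips with 3 to 60 N. Pads are 20 mm wide; open, the fingers measure 115 mm over their backs; the gripper's body (75 mm by 178 mm) begins 61 mm behind the grasp point.
Start: joints at [1.08, 0.411, -0.013, 1.596, 0.006, 1.134, -0.082], TCP at [256.437, -569.974, 183.953] pointing down, gripper open.
Joint ranges: [-2.95, 2.95], [-0.29, 1.99], [-1.47, 1.44], [0.14, 2.54], [-1.03, 4.17], [0.13, 1.85], [-2.86, 2.86]. Speed limits (rad/s): [2.39, 2.39, 3.01, 3.01, 3.14, 3.14, 3.14].

### API

Orientations are given as a unit quaternion [x, y, z, w].
In Python, from plant import manip gives the robot as it stands.
- The arm moves only by the tool move_arm, never from a script. Its argument "commands" is a list that holds one entry, the list of rows, each a list of 7 numbers: the shift along the tool's x, y, z as a fraction of full scale, then the turn, a rotation vector about the tool's x, y, z as a fraction of full scale, then the finger opening in mm, from 0 to 87.8. A call has exactly 8 rows; each row is the pose to reach, as a shift and turn from the pose commanded when the call began, along the tool's axes at that moment; what a row does not reach only later rows make up. Full scale, the value 1, is 0.3 m for a shift and 90 degrees for a turn. A row lasts 1/10 s, in which the tool goes at most 50 mm and 8.59 degrees, less where a joint would pass 70% of its speed; a pose out of reach is approached as far as the arm can. A call with a number of a shift or a turn outside -1 to 1 is refused whole. A call with a gripper value outside its range is refused whole. The fingers move at their own pace and stop on an object; "squeeze" is the grip in N (left out, the last holds). Time passes only in rows, so rows that repeat a pose let the fingers close, or fill a call up. It gives the time, the measured TCP pose, the force, the opening and the grip force at its end, in the units of the state.
- manip.get_state(): the state, without advancing time (a new reading comes with each control period).
- manip.camera(name): name is "side" or "top" or "wrist"; returns (picture, depth): 480x640x3 uint8, red, green, blue; 480x640 float32, mm along the optical axis (not along the pixel's ray), 0 where there is no reading.
- manip.calibration(name): a dict with "camera_matrix" (3x3 intrinsics, pixels), "R" (3x3) and "t" (3): a world point X has camera coordinates R X + t. Camera axes: x right, y down, z forward; pixel columns grow to the right and rows downward; lengths in mm; the calibration is good to about 2 mm. A picture is of the moment at which its call begins: read the wrist's pose just before it. calibration takes no time and is no camera call; for the wrist camera it gives the pose at the moment of the call.
- manip.close_job(): hands the job in; it is judged then, once.
The state is a dict: "time_s": time; "q": joint angles; "joint_vel": joint speeds; "joint_torque": joint torques, N m; "ee_pos": TCP position; "eef_rot": TCP orientation; "contact_force": force on the tool from outside, world axes, zero at the start; "torque": the same for the moment, N m; "gripper_width": finger opening in mm; "grasp_force": force on a finger pad.
Only numpy, scipy, OpenCV 4.12 (cv2) and the standard library are available. Lean on these libraries where they do the work, as an engineer would, in place of code of your own. Each camera call takes 0.05 s, during which the arm holds its last target. There are 200 camera calls.

### The job

Open the gas supply valve beside the titrator: lift the orange flat-blade key out of its stand, set its blade upright into the slot of the brass rotor on the valve and push it in until its collar sits on the rotor, then turn it counter-clockwise (seen from above) to the stop. Let go and leave the key standing fully home in the opened valve; leave the green key in the stand.

Things in the scene. Friction and masses are not known exactly. Their poses are not given: they have to be found in the camera images.
- blade_key: Orange T-key, loose, upright in one of two slots (100 mm apart) of a fixed grey stand, collar on the stand's top at z 38 mm; lift 30 mm to free. Origin: centre of the blade's lower edge (now z 14 mm); z up, x along blade and handle. Heights from origin: blade 40 (x) by 8 mm (y), 0-24; round collar 52 mm wide, 24-29; stem 16 mm wide (hub 25 mm from 37); bar handle 66 (x) by 14 mm (y), 43-73.
- hex_key: Green T-key, same handle, collar, size, origin and axes as the orange one, but with a 10 mm hexagon bit in place of the blade. Stands in the stand's other slot; not for this valve.
- slot_mouth (a point): Centre of the slot's open top in the brass rotor (67 mm wide, top at z 42 mm) of a fixed grey valve with two hose barbs. x along the slot, z up, turns with the rotor. Slot (steel lips, black floor) 16 mm wide (y), 57 mm long, 25 mm deep; the blade goes in either way round until its collar meets the rotor, with 4 mm play to each side and some 11 degrees of yaw play each way before the rotor follows.
- rotor (a joint): Rotor angle, rad: 0 to 0.2 is closed (white mark at the red dot); grows counter-clockwise seen from above to a hard stop at 1.2, open (white mark at the green dot). About 0.12 N m of friction; stays where it is left. Right of the valve stands the hood's tall side post (from x 0.46 m on, y below -0.37 m): swing the arm round it, drawn in.

How it is judged (in metres and radians):
On the way, in this order (a step that is already met when the one before it is completed fails the run):
1. the orange key is fully home in the slot while the valve is still closed (z of blade_key in the frame of slot_mouth below -0.019 m and horizontal distance between blade_key and slot_mouth below 0.015 m and angle between blade_key's own z axis and vertical below 0.2 rad and value of joint rotor below 0.5 rad), for 0.1 s.
2. the key in the slot turns the rotor to its stop (value of joint rotor above 1 rad and z of blade_key in the frame of slot_mouth below -0.015 m), for 0.1 s.
At the end, for the whole second after the job is handed in: The rotor is beyond 1.0 rad (stop at 1.2); the orange key stands in the slot, blade at least 18 of its 24 mm deep, within 15 mm of the slot's centre, in line with the slot within 20 degrees, upright within 11 degrees and at rest; the green key is within 30 mm of where it stood (value of joint rotor above 1 rad and z of blade_key in the frame of slot_mouth below -0.018 m and horizontal distance between blade_key and slot_mouth below 0.015 m and angle between the x axis of blade_key and the x axis of slot_mouth, either way round below 0.35 rad and angle between blade_key's own z axis and vertical below 0.2 rad and linear speed of blade_key below 0.02 m/s and distance of hex_key from where it was at the start of the episode below 0.03 m); the robot touches nothing.
It fails at once if the green key is taken out of the stand (distance of hex_key from where it was at the start of the episode above 0.03 m).
It also fails if it takes over 48 s, if anything falls off the work surface, if the arm or the gripper's body presses on something with over 40 N, if the wrist force passes 120 N, or if a joint passes its speed limit or range.

## Working session

There is one attempt and no reset: what is moved stays moved. The work goes in short steps, Python scripts to look and compute and a tool call to move; the robot and the scene stay as the last step left them, time stands still between calls to the robot, and variables do not carry over. Pictures are saved under pics/ and viewed, at most 10 in all, crops included, and the job is handed in when it is done.

Besides the shell and the picture viewer there is one more tool, called after "Emit:" by a JSON object that holds its "name" and its "arguments", one argument or row to a line. move_arm: Moves the arm, as the interface text tells. Its arguments: {"type":"object","properties":{"commands":{"type":"array","items":{"type":"array","items":{"type":"array","items":{"type":"number"}}}},"squeeze":{"type":"number"}},"required":["commands"]}

```bash
ls; mkdir -p pics; python3 - <<'E'
from plant import manip
import cv2,numpy as np
s=manip.get_state();print(s)
ims=[]
for n in("top","side"):
    p,d=manip.camera(n);np.savez(f"pics/{n}0.npz",p=p,d=d);cv2.imwrite(f"pics/{n}0.png",p[...,::-1])
    c=manip.calibration(n);print(n,c)
E
```

```text
pics
{'time_s': 0.0, 'q': array([ 1.0797985 ,  0.41187529, -0.01269336,  1.59703544,  0.00562736,
        1.13430445, -0.08220813]), 'joint_vel': array([ 0.00051619,  0.00160914, -0.00074736, -0.00013748, -0.00213546,
       -0.00028892, -0.0001408 ]), 'joint_torque': array([ 1.38986102e-04, -5.87960315e+01,  6.41681738e-01, -2.91081262e+01,
       -5.38211886e-02,  1.82331487e-02,  1.47757783e-04]), 'ee_pos': array([ 256.15206008, -569.47779253,  183.12809958]), 'eef_rot': array([ 9.77736884e-01,  2.09833160e-01, -2.36604878e-04, -7.57398504e-04]), 'contact_force': array([ 0.41834656,  0.38365687, -0.22850253]), 'torque': array([-0.03493585, -0.0230162 , -0.01669028]), 'grasp_force': 0.0, 'gripper_width': 87.7445483945176}
top {'camera_matrix': array([[620.6197943 ,   0.        , 331.29010653],
       [  0.        , 620.6197943 , 244.87482536],
       [  0.        ,   0.        ,   1.        ]]), 'R': array([[-3.77239895e-03, -9.99992724e-01, -5.66001621e-04],
       [-9.84247385e-01,  3.81304551e-03, -1.76755609e-01],
       [ 1.76756481e-01, -1.09707060e-04, -9.84254608e-01]]), 't': array([  26.16147237,  585.8719045 , 1093.3754548 ])}
side {'camera_matrix': array([[577.6657552 ,   0.        , 311.96543827],
       [  0.        , 577.6657552 , 249.09816123],
       [  0.        ,   0.        ,   1.        ]]), 'R': array([[-9.99748534e-01, -2.24235225e-02,  2.32797659e-04],
       [-8.99104533e-03,  3.91310532e-01, -9.20214773e-01],
       [ 2.05433605e-02, -9.19985463e-01, -3.91413742e-01]]), 't': array([ 588.48310689,   43.494871  , 1001.70726282])}
```

View pics/top0.png

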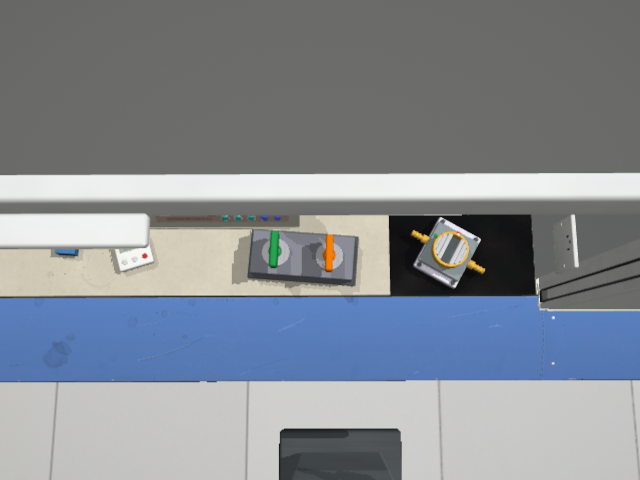

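View pics/side0.png

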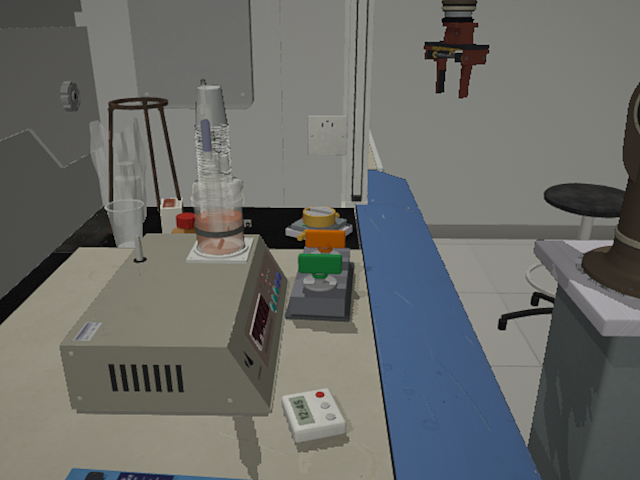

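The top picture shows the green key at (275,249), the orange key at (329,253), the valve rotor at (451,250), and hood bars across rows 175-245. I measure these.

```bash
cat > h.py <<'E'
import numpy as np,cv2
from plant import manip
def world(d,c,mask):
    v,u=np.nonzero(mask&(d>0)); z=d[v,u]; K=c["camera_matrix"]
    X=np.c_[(u-K[0,2])/K[0,0]*z,(v-K[1,2])/K[1,1]*z,z]
    return (X-c["t"])@c["R"]
def hsvmask(p,lo,hi): return cv2.inRange(cv2.cvtColor(p,cv2.COLOR_RGB2HSV),lo,hi)>0
def rect(P):
    (c,s,a)=cv2.minAreaRect(P[:,:2].astype(np.float32)); return c,s,a
E
python3 - <<'E'
from h import *
f=np.load("pics/top0.npz");p,d=f["p"],f["d"];c=manip.calibration("top")
R=np.zeros(d.shape,bool);R[225:290,240:370]=1
for n,lo,hi in(("orange",(5,180,120),(18,255,255)),("green",(50,120,60),(85,255,255))):
    P=world(d,c,hsvmask(p,lo,hi)&R);T=P[(P[:,2]>80)&(P[:,2]<95)];print(n,len(P),len(T),T.mean(0),rect(T),P[:,2].max())
R[:]=0;R[225:275,425:475]=1
P=world(d,c,R);T=P[(P[:,2]>38)&(P[:,2]<50)];print("rotor",len(T),T.mean(0),rect(T))
for v,u in((190,300),(230,100),(190,450),(225,560),(280,560),(240,330)):
    m=np.zeros(d.shape,bool);m[v,u]=1;print(v,u,world(d,c,m))
cv2.imwrite("pics/valve.png",cv2.resize(p[205:300,400:550,::-1],None,fx=5,fy=5,interpolation=cv2.INTER_CUBIC))
E
```

```text
orange 279 251 [565.9966579   28.74016853  87.02449474] ((566.4244995117188, 28.967327117919922), (12.523856163024902, 63.54340362548828), 89.75982666015625) 92.5676334254392
green 312 272 [573.80727812 127.46739102  86.64769355] ((574.2005004882812, 127.59234619140625), (13.5067138671875, 63.728363037109375), 87.55938720703125) 93.79658225943733
rotor 747 [ 580.14821781 -197.69286178   42.64376303] ((580.460205078125, -197.95945739746094), (65.51190185546875, 66.30298614501953), 3.3949174880981445)
190 300 [[490.16888545  44.24347451 788.25847376]]
230 100 [[469.09074111 182.09972956 763.96568779]]
190 450 [[489.56483298 -53.26812776 789.07060486]]
225 560 [[ 597.88294574 -358.09773893  165.36614996]]
280 560 [[ 510.86701003 -368.14828516  121.05751991]]
240 330 [[588.52317027  26.20229865  87.4030892 ]]
```

View pics/valve.png

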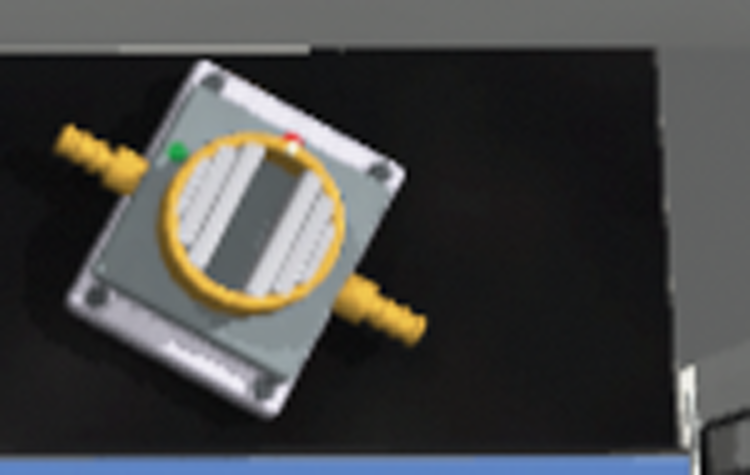

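The crop shows the rotor centred near (252,222) with its slot running from (283,165) to (226,285). The white mark is at the red dot, so the valve is closed. I measure the slot and bar yaw and compute the first leg.

```bash
cat >> h.py <<'E'
from scipy.spatial.transform import Rotation as Ro
def go(x,y,z,yaw,s=None):
    "fractions from the measured pose to TCP xyz, tool down with tool x at yaw (deg)"
    s=s or manip.get_state(); R0=Ro.from_quat(s["eef_rot"])
    a=np.radians(yaw/2); R1=Ro.from_quat([np.cos(a),np.sin(a),0,0])
    sh=R0.inv().apply(np.array([x,y,z])-s["ee_pos"])/300; tr=(R0.inv()*R1).as_rotvec()/(np.pi/2)
    print("go",np.round(sh,4),np.round(tr,4),"now",np.round(s["ee_pos"],1),"t",s["time_s"],"F",np.round(s["contact_force"],1),"w",round(s["gripper_width"],1))
def pca(P):
    m=P[:,:2].mean(0);v=np.linalg.svd(P[:,:2]-m,full_matrices=False)[2][0];a=np.degrees(np.arctan2(v[1],v[0]));return (a+90)%180-90
E
python3 - <<'E'
from h import *
f=np.load("pics/top0.npz");p,d=f["p"],f["d"];c=manip.calibration("top")
R=np.zeros(d.shape,bool);R[225:290,240:370]=1
for n,lo,hi in(("orange",(5,180,120),(18,255,255)),("green",(50,120,60),(85,255,255))):
    P=world(d,c,hsvmask(p,lo,hi)&R);T=P[(P[:,2]>80)&(P[:,2]<95)];print(n,pca(T))
R[:]=0;R[225:275,425:475]=1
P=world(d,c,R);T=P[(P[:,2]>10)&(P[:,2]<36)&(np.hypot(P[:,0]-580,P[:,1]+198)<28)];print("slot floor",len(T),T.mean(0),pca(T),rect(T))
go(330,-270,230,24.2)
E
```

```text
orange -2.330725842938193
green -3.1263082705258967
slot floor 219 [ 581.22087853 -200.25200855   20.52068834] -28.21343501360596 ((581.6707153320312, -199.66824340820312), (14.602837562561035, 50.77781677246094), 61.12299346923828)
go [ 0.634  -0.8097 -0.1549] [-0.0009  0.0001  0.0003] now [ 256.2 -569.5  183.2] t 0.1 F [-0.   0.4  0.2] w 88.2
```

Emit:
{"name": "move_arm", "arguments": {
  "commands": [
    [[0.08,-0.1,-0.02,0,0,0,87],[0.16,-0.2,-0.04,0,0,0,87],[0.24,-0.3,-0.06,0,0,0,87],[0.32,-0.4,-0.08,0,0,0,87],[0.4,-0.5,-0.1,0,0,0,87],[0.48,-0.6,-0.12,0,0,0,87],[0.56,-0.7,-0.14,0,0,0,87],[0.634,-0.81,-0.155,0,0,0,87]]
  ]
}}

```text
time_s: 0.9
ee_pos: [330.5, -268.8, 230.6]
eef_rot: [0.978, 0.21, 0.0, 0.0]
contact_force: [1.5, 0.6, -1.0]
gripper_width: 86.7
grasp_force: 0.0
```

```bash
python3 -c "
from h import *
go(500,29,180,-2.5);go(540,29,180,-2.5);print(manip.get_state()['q'])"
```

```text
go [ 0.9227 -0.6733  0.1686] [ 1.00e-04 -1.00e-04  2.97e-01] now [ 330.5 -268.8  230.6] t 0.9 F [ 1.5  0.6 -1. ] w 86.7
go [ 1.0443 -0.6185  0.1687] [ 1.00e-04 -1.00e-04  2.97e-01] now [ 330.5 -268.8  230.6] t 0.9 F [ 1.5  0.6 -1. ] w 86.7
[ 0.76353652  0.03326491 -0.19862366  1.96848518  0.00732538  1.14027347
 -0.58592416]
```

Emit:
{"name": "move_arm", "arguments": {
  "commands": [
    [[0.12,-0.09,0.02,0,0,0.04,87],[0.24,-0.18,0.04,0,0,0.08,87],[0.36,-0.27,0.06,0,0,0.12,87],[0.48,-0.36,0.09,0,0,0.16,87],[0.6,-0.45,0.11,0,0,0.2,87],[0.72,-0.54,0.13,0,0,0.24,87],[0.84,-0.62,0.15,0,0,0.28,87],[0.923,-0.673,0.169,0,0,0.297,87]]
  ]
}}

```text
time_s: 1.7
ee_pos: [500.6, 30.5, 179.3]
eef_rot: [1.0, -0.022, -0.0, -0.0]
contact_force: [0.5, -0.4, 0.6]
gripper_width: 86.9
grasp_force: 0.0
```

```bash
python3 - <<'E'
from h import *
go(566,29,180,-2.5)
c=manip.calibration("wrist");p,d=manip.camera("wrist");cv2.imwrite("pics/w1.png",p[...,::-1])
P=world(d,c,hsvmask(p,(5,180,100),(18,255,255)));T=P[(P[:,2]>80)&(P[:,2]<95)];print(len(T))
if len(T)>50: print(T.mean(0),rect(T),pca(T))
E
```

```text
go [ 0.218  -0.0046 -0.0023] [-0.0006  0.     -0.0001] now [500.6  30.5 179.3] t 1.7 F [ 0.5 -0.4  0.6] w 86.9
921
[570.63904329  29.86099619  86.38538958] ((569.7259521484375, 28.142732620239258), (13.017653465270996, 61.59971237182617), 88.3663558959961) -2.0749775177150696
```

View pics/w1.png

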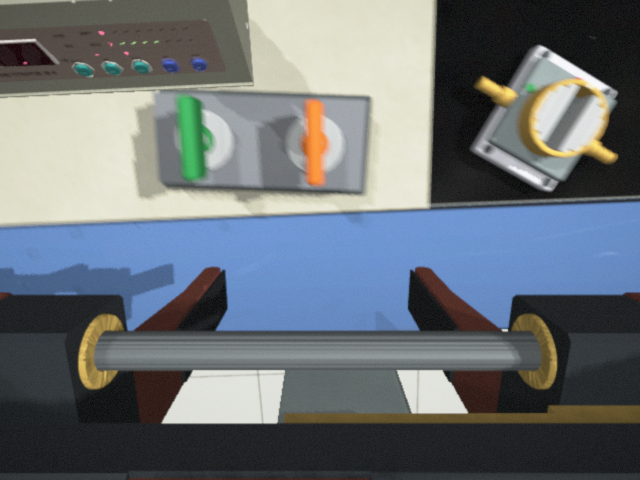

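The wrist picture shows the orange handle at (314,143) centred between the fingers, the green key at (191,138) and the valve at (565,118). I check clearance to the titrator before descending.

```bash
python3 - <<'E'
from h import *
for n in("side","top"):
    f=np.load(f"pics/{n}0.npz");c=manip.calibration(n);P=world(f["d"],c,f["d"]>0)
    for y0,y1 in((-60,30),(30,80),(80,125),(125,200)):
        T=P[(P[:,1]>y0)&(P[:,1]<y1)&(P[:,2]>105)&(P[:,2]<400)&(P[:,0]>540)&(P[:,0]<720)]
        print(n,y0,y1,len(T), np.percentile(T[:,0],[0,2,10]) if len(T) else "",T[:,2].max() if len(T) else "")
go(569,28.5,110,-2);go(569,28.5,56,-2)
E
```

```text
side -60 30 0  
side 30 80 0  
side 80 125 58 [675.45522724 675.681546   678.21644692] 194.5044318932522
side 125 200 3447 [674.17694537 678.59579017 685.39355328] 343.9627619591359
top -60 30 0  
top 30 80 0  
top 80 125 0  
top 125 200 0  
go [0.224  0.0108 0.2286] [-0.0022 -0.0001 -0.004 ] now [502.   34.3 178.6] t 1.75 F [2.3 2.8 0. ] w 87.0
go [0.224  0.0114 0.4086] [-0.0022 -0.0001 -0.004 ] now [502.   34.3 178.6] t 1.75 F [2.3 2.8 0. ] w 87.0
```

Emit:
{"name": "move_arm", "arguments": {
  "commands": [
    [[0.12,-0.004,0,0,0,0,87],[0.23,-0.006,0.03,0,0,0,87],[0.23,-0.006,0.1,0,0,0,87],[0.23,-0.006,0.17,0,0,0,87],[0.23,-0.006,0.22,0,0,0,87],[0.23,-0.006,0.22,0,0,0,87],[0.23,-0.006,0.22,0,0,0,87],[0.23,-0.006,0.22,0,0,0,87]]
  ]
}}

```text
time_s: 2.55
ee_pos: [569.5, 26.2, 114.9]
eef_rot: [1.0, -0.022, 0.001, -0.0]
contact_force: [0.5, 0.3, 0.0]
gripper_width: 87.2
grasp_force: 0.0
```

```bash
python3 - <<'E'
from h import *
go(569,28.5,56,-2)
c=manip.calibration("wrist");p,d=manip.camera("wrist");cv2.imwrite("pics/w2.png",p[...,::-1])
P=world(d,c,hsvmask(p,(5,180,100),(18,255,255)));T=P[(P[:,2]>80)&(P[:,2]<95)];print(len(T))
if len(T)>50: print(T.mean(0),rect(T),pca(T))
go(569,28.5,56,-2)
E
```

```text
go [-0.0025 -0.0075  0.1963] [-0.     -0.0011 -0.0056] now [569.5  26.2 114.9] t 2.55 F [0.5 0.3 0. ] w 87.2
1787
[570.65811834  27.92877555  86.39562701] ((569.188232421875, 28.030242919921875), (13.309175491333008, 64.14672088623047), 87.73516082763672) -1.923704778331853
go [-0.0027 -0.0076  0.1966] [-0.     -0.0013 -0.0057] now [569.6  26.2 115. ] t 2.6 F [ 0.   0.2 -0.3] w 86.8
```

View pics/w2.png

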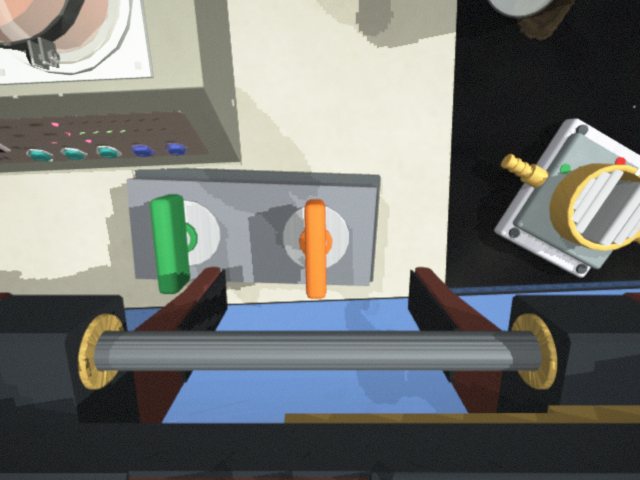

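The orange handle is at (315,248) with the fingers on either side and the view is clear, so I descend and grip.

Emit:
{"name": "move_arm", "arguments": {
  "commands": [
    [[0,-0.006,0.07,0,0,0,87],[-0.001,-0.006,0.14,0,0,0,87],[-0.001,-0.006,0.197,0,0,0,87],[-0.001,-0.006,0.197,0,0,0,60],[-0.001,-0.006,0.197,0,0,0,30],[-0.001,-0.006,0.197,0,0,0,5],[-0.001,-0.006,0.197,0,0,0,5],[-0.001,-0.006,0.197,0,0,0,5]]
  ],
  "squeeze": 40
}}

```text
time_s: 3.4
ee_pos: [569.1, 28.0, 55.5]
eef_rot: [1.0, -0.022, 0.001, 0.0]
contact_force: [0.0, 0.2, 1.5]
gripper_width: 50.4
grasp_force: 0.0
```

```bash
python3 - <<'E'
from h import *
go(569,28.5,56,-2);go(569,28.5,120,-2);go(569,28.5,120,-28)
E
```

```text
go [-0.0005 -0.0016 -0.0018] [ 0.     -0.0008 -0.0057] now [569.1  28.   55.5] t 3.4 F [0.  0.2 1.5] w 50.4
go [-2.000e-04 -1.600e-03 -2.151e-01] [ 0.     -0.0008 -0.0057] now [569.1  28.   55.5] t 3.4 F [0.  0.2 1.5] w 50.4
go [-2.000e-04 -1.600e-03 -2.151e-01] [-2.000e-04 -8.000e-04  2.832e-01] now [569.1  28.   55.5] t 3.4 F [0.  0.2 1.5] w 50.4
```

Fingers are still closing, so I finish that.

Emit:
{"name": "move_arm", "arguments": {
  "commands": [
    [[0,0,0,0,0,0,5],[0,0,0,0,0,0,5],[0,0,0,0,0,0,5],[0,0,0,0,0,0,5],[0,0,0,0,0,0,5],[0,0,0,0,0,0,5],[0,0,-0.01,0,0,0,5],[0,0,-0.02,0,0,0,5]]
  ],
  "squeeze": 40
}}

```text
time_s: 4.2
ee_pos: [568.6, 28.0, 60.8]
eef_rot: [1.0, -0.022, -0.0, 0.0]
contact_force: [0.1, -0.4, 0.3]
gripper_width: 5.4
grasp_force: 0.0
```

```bash
python3 - <<'E'
from h import *
c=manip.calibration("wrist");p,d=manip.camera("wrist")
q,e=manip.camera("side");cq=manip.calibration("side")
P=world(e,cq,hsvmask(q,(5,180,100),(18,255,255)));T=P[(abs(P[:,0]-570)<60)&(abs(P[:,1]-28)<60)&(P[:,2]>40)]
print(len(T),T.min(0),T.max(0),T.mean(0),manip.get_state()["gripper_width"],manip.get_state()["grasp_force"])
cv2.imwrite("pics/a3.png",np.hstack([cv2.resize(p,(400,300)),cv2.resize(q[180:330,230:430],(400,300))])[...,::-1])
E
```

```text
712 [534.66066521  21.84627403  53.38360518] [599.64884672  39.92025811  87.59010371] [566.84446575  32.89475553  73.72052514] 5.241248688591428 0.0
```

View pics/a3.png

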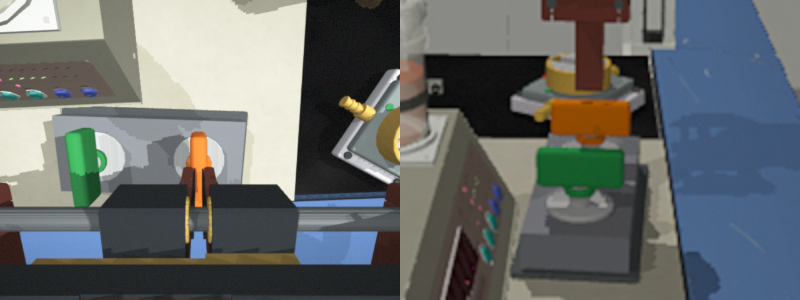

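The picture shows the fingers closed with nothing held and the orange key still standing in place. The finger tip seems to end at the handle's top. I measure where the fingers really are from the side camera.

```bash
python3 - <<'E'
from h import *
s=manip.get_state();print(np.round(s["ee_pos"],1),np.round(s["eef_rot"],3))
q,e=manip.camera("side");cq=manip.calibration("side")
P=world(e,cq,np.ones(e.shape,bool))
m=hsvmask(q,(0,120,30),(5,255,200))|hsvmask(q,(170,120,30),(180,255,200))
T=world(e,cq,m&(e>0));T=T[(abs(T[:,0]-570)<80)&(abs(T[:,1]-28)<80)]
for z in range(50,240,15):
    k=T[(T[:,2]>=z)&(T[:,2]<z+15)]
    if len(k): print(z,len(k),k.min(0).round(),k.max(0).round())
# wrist
c=manip.calibration("wrist");p,d=manip.camera("wrist")
for h in(0,-19,-60):
    X=s["ee_pos"]+Ro.from_quat(s["eef_rot"]).apply([0,0,h]);x=c["camera_matrix"]@(c["R"]@X+c["t"]);print("proj",h,x[:2]/x[2],x[2])
print("cam centre",-c["R"].T@c["t"])
for n in("orange",):
    P=world(d,c,hsvmask(p,(5,180,100),(18,255,255)));P=P[P[:,2]>40];print(P.min(0),P.max(0))
E
```

```text
[569.1  28.1  61.3] [ 1.    -0.022  0.    -0.   ]
95 63 [559.  34. 101.] [578.  41. 110.]
110 101 [559.  35. 110.] [578.  42. 125.]
125 77 [559.  36. 125.] [578.  45. 140.]
140 97 [559.  38. 140.] [578.  46. 155.]
155 27 [559.  40. 155.] [578.  47. 159.]
170 66 [542. 104. 179.] [602. 108. 185.]
185 167 [534. -47. 185.] [602. 108. 200.]
200 45 [534. -48. 200.] [599. 108. 213.]
215 148 [548.  39. 222.] [592.  71. 230.]
230 288 [548.  34. 230.] [592.  71. 245.]
proj 0 [317.59464219 264.78566029] 209.98450944027772
proj -19 [317.64746002 276.07705108] 191.54807422603315
proj -60 [317.80515897 309.78991521] 151.76418771108433
cam centre [634.73611341  25.48367577 261.30583982]
[540.79070977  16.58404786  54.75743816] [601.36056292  39.18964786 134.52313575]
```

```bash
python3 - <<'E'
from h import *
c=manip.calibration("wrist");p,d=manip.camera("wrist")
for v in (240,255,265,275,290,305):
    print(v,[(u,tuple(int(x) for x in p[v,u]),int(d[v,u])) for u in range(280,361,8)])
f=np.load("pics/side0.npz");cs=manip.calibration("side")
m=np.zeros(f["d"].shape,bool);m[0:105,415:495]=1
T=world(f["d"],cs,m);T=T[(T[:,1]<-450)&(T[:,1]>-700)]
for z in range(140,340,12):
    k=T[(T[:,2]>=z)&(T[:,2]<z+12)]
    if len(k): print(z,len(k),k.min(0).round(),k.max(0).round())
cv2.imwrite("pics/w4.png",p[150:400,170:470,::-1].repeat(2,0).repeat(2,1))
E
```

```text
240 [(280, (109, 114, 115), 231), (288, (156, 158, 158), 225), (296, (148, 151, 150), 225), (304, (172, 122, 93), 183), (312, (253, 158, 69), 179), (320, (254, 166, 71), 179), (328, (253, 159, 67), 180), (336, (225, 228, 228), 225), (344, (218, 221, 221), 224), (352, (225, 229, 228), 225), (360, (163, 170, 177), 230)]
255 [(280, (153, 155, 155), 228), (288, (152, 155, 156), 226), (296, (148, 150, 151), 228), (304, (176, 95, 38), 212), (312, (252, 156, 66), 181), (320, (254, 163, 68), 182), (328, (252, 159, 66), 183), (336, (234, 159, 119), 213), (344, (219, 223, 222), 226), (352, (224, 226, 226), 227), (360, (148, 154, 159), 232)]
265 [(280, (152, 154, 154), 229), (288, (152, 155, 154), 229), (296, (150, 151, 149), 230), (304, (163, 87, 37), 213), (312, (252, 154, 63), 181), (320, (253, 160, 66), 183), (328, (252, 158, 65), 183), (336, (248, 143, 58), 213), (344, (220, 223, 222), 229), (352, (222, 225, 225), 230), (360, (147, 150, 156), 234)]
275 [(280, (118, 123, 126), 235), (288, (183, 187, 185), 229), (296, (92, 54, 47), 158), (304, (92, 53, 44), 157), (312, (120, 70, 36), 163), (
[... 578 characters left out ...]
2, (117, 64, 28), 164), (320, (248, 144, 61), 188), (328, (54, 39, 37), 132), (336, (29, 30, 34), 78), (344, (36, 41, 43), 76), (352, (42, 43, 44), 76), (360, (35, 36, 39), 76)]
212 26 [ 228. -617.  220.] [ 287. -515.  224.]
224 95 [ 224. -618.  224.] [ 288. -513.  236.]
236 91 [ 225. -618.  236.] [ 289. -513.  248.]
248 92 [ 225. -615.  248.] [ 288. -512.  260.]
260 95 [ 224. -617.  260.] [ 288. -511.  272.]
272 102 [ 224. -619.  272.] [ 288. -511.  284.]
284 108 [ 222. -620.  284.] [ 290. -506.  296.]
296 192 [ 193. -633.  296.] [ 318. -480.  308.]
308 338 [ 195. -636.  308.] [ 320. -478.  320.]
320 320 [ 191. -637.  320.] [ 322. -475.  332.]
332 369 [ 191. -659.  332.] [ 322. -472.  344.]
```

View pics/w4.png

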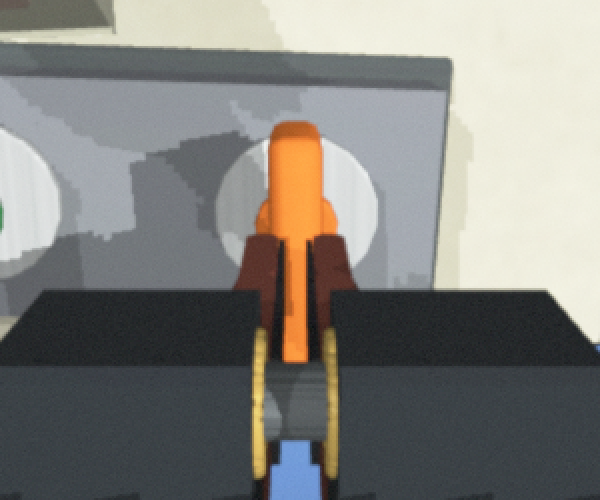

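The picture shows the fingers closed above the handle at (295,250). Both here and at the start, the real finger ends sit about 38 mm above the reported TCP along the tool axis, and the body's height agrees. I'll correct by 38 mm: open, then descend 43 mm.

Emit:
{"name": "move_arm", "arguments": {
  "commands": [
    [[0,0,0,0,0,0,55],[0,0,0,0,0,0,55],[0,0,0,0,0,0,55],[0,0,0,0,0,0,55],[0,0,0,0,0,0,55],[0,0,0,0,0,0,55],[0,0,0.01,0,0,0,55],[0,0,0.02,0,0,0,55]]
  ]
}}

```text
time_s: 5.25
ee_pos: [568.7, 28.0, 54.4]
eef_rot: [1.0, -0.022, 0.0, 0.0]
contact_force: [0.6, 0.1, 0.7]
gripper_width: 55.1
grasp_force: 0.0
```

```bash
python3 - <<'E'
from h import *
print(manip.hold_point_z);go(569,28,19,-2.2)
E
```

```text
18.700000000000003
go [ 1.100e-03 -1.000e-04  1.181e-01] [ 0.     -0.0001 -0.0034] now [568.7  28.   54.4] t 5.25 F [0.6 0.1 0.7] w 55.1
```

Emit:
{"name": "move_arm", "arguments": {
  "commands": [
    [[0,0,0.04,0,0,0,55],[0,0,0.08,0,0,0,55],[0,0,0.118,0,0,0,55],[0,0,0.118,0,0,0,30],[0,0,0.118,0,0,0,5],[0,0,0.118,0,0,0,5],[0,0,0.118,0,0,0,5],[0,0,0.118,0,0,0,5]]
  ],
  "squeeze": 45
}}

```text
time_s: 6.05
ee_pos: [569.0, 28.0, 19.7]
eef_rot: [1.0, -0.022, 0.0, 0.0]
contact_force: [-0.5, 1.2, -0.7]
gripper_width: 18.5
grasp_force: 0.0
```

Close the rest of the way, then lift 45 mm.

Emit:
{"name": "move_arm", "arguments": {
  "commands": [
    [[0,0,0,0,0,0,5],[0,0,0,0,0,0,5],[0,0,0,0,0,0,5],[0,0,-0.03,0,0,0,5],[0,0,-0.07,0,0,0,5],[0,0,-0.11,0,0,0,5],[0,0,-0.15,0,0,0,5],[0,0,-0.18,0,0,0,5]]
  ],
  "squeeze": 45
}}

```text
time_s: 6.85
ee_pos: [569.2, 28.1, 74.9]
eef_rot: [1.0, -0.022, 0.001, -0.0]
contact_force: [-0.4, -0.8, -2.8]
gripper_width: 14.1
grasp_force: 53.9
```

```bash
python3 - <<'E'
from h import *
s=manip.get_state()
q,e=manip.camera("side");c=manip.calibration("side")
P=world(e,c,hsvmask(q,(5,180,100),(18,255,255)));T=P[(abs(P[:,0]-570)<60)&(abs(P[:,1]-28)<60)&(P[:,2]>40)]
print(np.percentile(T,[1,50,99],axis=0).round(1))
go(520,-90,100,-15,s); go(580.5,-199,80,-28,s)
E
```

```text
[[536.2  28.4 108.9]
 [560.2  33.7 127.4]
 [599.3  43.3 142. ]]
go [-0.1464  0.4004 -0.0839] [-0.0002 -0.0009  0.1388] now [569.2  28.1  74.9] t 6.85 F [-0.4 -0.8 -2.8] w 14.1
go [ 0.0709  0.7546 -0.017 ] [-0.0003 -0.0009  0.2833] now [569.2  28.1  74.9] t 6.85 F [-0.4 -0.8 -2.8] w 14.1
```

Key held and lifted (handle top at z 142). I move to a point just short of the valve and look with the wrist camera.

Emit:
{"name": "move_arm", "arguments": {
  "commands": [
    [[-0.02,0.12,-0.02,0,0,0.04,5],[-0.04,0.24,-0.04,0,0,0.08,5],[-0.06,0.36,-0.05,0,0,0.12,5],[-0.06,0.48,-0.05,0,0,0.17,5],[-0.07,0.6,-0.05,0,0,0.21,5],[-0.07,0.67,-0.05,0,0,0.25,5],[-0.07,0.67,-0.05,0,0,0.283,5],[-0.07,0.67,-0.05,0,0,0.283,5]]
  ]
}}

```text
time_s: 7.7
ee_pos: [538.9, -172.0, 88.2]
eef_rot: [0.97, -0.243, -0.0, -0.0]
contact_force: [1.0, 0.5, -1.3]
gripper_width: 13.6
grasp_force: 53.9
```

```bash
python3 - <<'E'
from h import *
s=manip.get_state();c=manip.calibration("wrist");p,d=manip.camera("wrist");cv2.imwrite("pics/w5.png",p[...,::-1]);np.savez("pics/w5.npz",p=p,d=d,R=c["R"],t=c["t"],camera_matrix=c["camera_matrix"])
P=world(d,c,d>0);r=np.hypot(P[:,0]-582,P[:,1]+199)
T=P[(P[:,2]>38)&(P[:,2]<50)&(r<45)];print("rotor",len(T),T.mean(0),rect(T),cv2.minEnclosingCircle(T[:,:2].astype(np.float32)))
T=P[(P[:,2]>8)&(P[:,2]<34)&(r<29)];print("floor",len(T),T.mean(0),rect(T),pca(T))
O=world(d,c,hsvmask(p,(5,180,100),(18,255,255)));O=O[(O[:,2]>100)];print("key",O.mean(0),rect(O),pca(O))
go(582,-199,80,-28,s)
E
```

```text
rotor 5741 [ 581.65497648 -199.0138916    41.77355761] ((580.8098754882812, -198.476806640625), (65.77934265136719, 66.12837982177734), 15.737201690673828) ((580.9425659179688, -198.59474182128906), 33.393070220947266)
floor 1830 [ 582.03602842 -199.43044759   19.55485003] ((584.110595703125, -195.36831665039062), (35.81277847290039, 56.24026870727539), 48.57532501220703) -28.550380292918447
key [ 548.52676279 -176.52191018  153.87951405] ((539.2199096679688, -171.4803466796875), (13.955848693847656, 64.53646850585938), 62.48836898803711) -28.098441342774777
go [0.1691 0.0119 0.0273] [-0.0002  0.0001 -0.0012] now [ 538.9 -172.    88.2] t 7.7 F [ 1.   0.5 -1.3] w 13.6
```

View pics/w5.png

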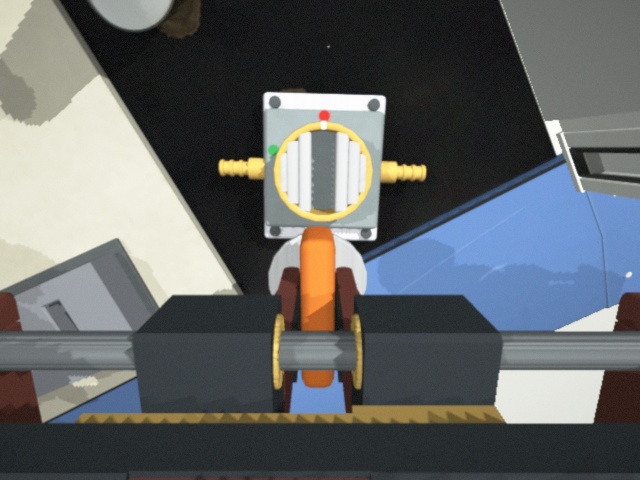

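The wrist picture shows the rotor at (324,171) with its slot running vertically in line with the held key at (318,300). The white mark is at the red dot. I move over the slot.

Emit:
{"name": "move_arm", "arguments": {
  "commands": [
    [[0.06,0.006,0,0,0,0,5],[0.12,0.012,0.02,0,0,0,5],[0.165,0.012,0.05,0,0,0,5],[0.165,0.012,0.09,0,0,0,5],[0.165,0.012,0.11,0,0,0,5],[0.165,0.012,0.11,0,0,0,5],[0.165,0.012,0.11,0,0,0,5],[0.165,0.012,0.11,0,0,0,5]]
  ]
}}

```text
time_s: 8.55
ee_pos: [581.0, -198.0, 55.9]
eef_rot: [0.97, -0.242, 0.0, 0.0]
contact_force: [-0.5, 1.1, -0.9]
gripper_width: 13.8
grasp_force: 53.9
```

```bash
python3 - <<'E'
from h import *
go(581,-198.6,23,-28.3)
E
```

```text
go [0.0007 0.0017 0.1096] [-0.0001 -0.0005  0.0039] now [ 581.  -198.    55.9] t 8.55 F [-0.5  1.1 -0.9] w 13.8
```

Emit:
{"name": "move_arm", "arguments": {
  "commands": [
    [[0.001,0.002,0.02,0,0,0,5],[0.001,0.002,0.04,0,0,0,5],[0.001,0.002,0.055,0,0,0,5],[0.001,0.002,0.07,0,0,0,5],[0.001,0.002,0.085,0,0,0,5],[0.001,0.002,0.097,0,0,0,5],[0.001,0.002,0.105,0,0,0,5],[0.001,0.002,0.108,0,0,0,5]]
  ]
}}

```text
time_s: 9.35
ee_pos: [581.0, -199.0, 24.4]
eef_rot: [0.97, -0.242, 0.0, 0.0]
contact_force: [-6.3, 1.5, 18.8]
gripper_width: 14.1
grasp_force: 54.0
```

Seated (bottom at about z 18.5, 19 N). Now I turn counter-clockwise.

Emit:
{"name": "move_arm", "arguments": {
  "commands": [
    [[0,0,-0.002,0,0,0,5],[0,0,-0.002,0,0,-0.06,5],[0,0,-0.002,0,0,-0.12,5],[0,0,-0.002,0,0,-0.18,5],[0,0,-0.002,0,0,-0.25,5],[0,0,-0.002,0,0,-0.32,5],[0,0,-0.002,0,0,-0.39,5],[0,0,-0.002,0,0,-0.46,5]]
  ],
  "squeeze": 55
}}

```text
time_s: 10.15
ee_pos: [582.0, -198.4, 24.6]
eef_rot: [0.993, 0.119, 0.001, 0.0]
contact_force: [-1.2, 1.7, 4.3]
gripper_width: 13.6
grasp_force: 64.0
```

```bash
python3 - <<'E'
from h import *
s=manip.get_state();R=Ro.from_quat(s["eef_rot"]).as_matrix();print(np.degrees(np.arctan2(R[1,0],R[0,0])),s["torque"],s["q"][6])
go(581,-198.8,24.4,50)
c=manip.calibration("wrist");p,d=manip.camera("wrist");O=world(d,c,hsvmask(p,(5,180,100),(18,255,255)));O=O[(O[:,2]>75)&(O[:,2]<100)];print("key",rect(O),pca(O),np.percentile(O[:,2],[5,95]))
E
```

```text
13.675697837272352 [ 0.58897185  0.21075579 -0.20021403] -1.3585181690648902
go [-0.0035  0.0005  0.0005] [ 0.0006 -0.0012 -0.4036] now [ 582.  -198.4   24.6] t 10.15 F [-1.2  1.7  4.3] w 13.6
key ((582.0615234375, -198.23025512695312), (64.89936828613281, 13.746220588684082), 14.390743255615234) 13.69069324235872 [86.70368393 92.59481073]
```

Emit:
{"name": "move_arm", "arguments": {
  "commands": [
    [[0,0,0,0,0,-0.05,5],[0,0,0,0,0,-0.1,5],[0,0,0,0,0,-0.15,5],[0,0,0,0,0,-0.2,5],[0,0,0,0,0,-0.25,5],[0,0,0,0,0,-0.3,5],[0,0,0,0,0,-0.34,5],[0,0,0,0,0,-0.36,5]]
  ]
}}

```text
time_s: 11.0
ee_pos: [581.6, -197.7, 24.6]
eef_rot: [0.921, 0.39, 0.001, -0.0]
contact_force: [-2.1, 3.6, 7.3]
gripper_width: 13.7
grasp_force: 64.0
```

```bash
python3 - <<'E'
from h import *
s=manip.get_state();R=Ro.from_quat(s["eef_rot"]).as_matrix();print(np.degrees(np.arctan2(R[1,0],R[0,0])),s["torque"])
E
```

```text
45.96799101165754 [ 0.87576252  0.61599622 -0.18398415]
```

Emit:
{"name": "move_arm", "arguments": {
  "commands": [
    [[0,0,0,0,0,-0.02,5],[0,0,0,0,0,-0.04,5],[0,0,0,0,0,-0.06,5],[0,0,0,0,0,-0.07,5],[0,0,0,0,0,-0.08,5],[0,0,0,0,0,-0.09,5],[0,0,0,0,0,-0.09,5],[0,0,0,0,0,-0.09,5]]
  ]
}}

```text
time_s: 11.8
ee_pos: [581.4, -197.6, 24.5]
eef_rot: [0.892, 0.453, 0.001, -0.0]
contact_force: [-2.5, 3.9, 7.2]
gripper_width: 13.7
grasp_force: 64.3
```

```bash
python3 - <<'E'
from h import *
s=manip.get_state();R=Ro.from_quat(s["eef_rot"]).as_matrix();print(np.degrees(np.arctan2(R[1,0],R[0,0])),s["torque"])
E
```

```text
53.82375841909693 [ 1.02682967  0.64173492 -1.04877123]
```

The torque jumped to 1.05 N m, so the rotor is at its stop. I back off within the yaw play and release.

Emit:
{"name": "move_arm", "arguments": {
  "commands": [
    [[0,0,0,0,0,0.04,5],[0,0,0,0,0,0.08,5],[0,0,0,0,0,0.1,5],[0,0,0,0,0,0.1,25],[0,0,0,0,0,0.1,45],[0,0,0,0,0,0.1,45],[0,0,0,0,0,0.1,45],[0,0,0,0,0,0.1,45]]
  ]
}}

```text
time_s: 12.6
ee_pos: [580.7, -199.0, 23.2]
eef_rot: [0.924, 0.382, -0.0, -0.0]
contact_force: [-0.2, 0.4, 0.6]
gripper_width: 44.2
grasp_force: 0.0
```

```bash
python3 - <<'E'
from h import *
go(581.5,-198,24,46)
c=manip.calibration("wrist");p,d=manip.camera("wrist");O=world(d,c,hsvmask(p,(5,180,100),(18,255,255)));O=O[(O[:,2]>75)&(O[:,2]<100)];print("key",rect(O),pca(O),np.percentile(O[:,2],[5,95]))
E
```

```text
go [ 0.0043 -0.0006 -0.0026] [-0.0002  0.0001 -0.012 ] now [ 580.7 -199.    23.2] t 12.6 F [-0.2  0.4  0.6] w 44.2
key ((580.4102783203125, -197.1609344482422), (65.35647583007812, 14.390110969543457), 45.266876220703125) 44.96198618366728 [86.36612202 92.61890247]
```

Released, with the key centred between open fingers. I rise straight up 110 mm.

Emit:
{"name": "move_arm", "arguments": {
  "commands": [
    [[0,0,-0.02,0,0,0,45],[0,0,-0.06,0,0,0,45],[0,0,-0.12,0,0,0,45],[0,0,-0.18,0,0,0,45],[0,0,-0.25,0,0,0,45],[0,0,-0.32,0,0,0,45],[0,0,-0.37,0,0,0,45],[0,0,-0.37,0,0,0,45]]
  ]
}}

```text
time_s: 13.45
ee_pos: [582.4, -199.2, 137.4]
eef_rot: [0.924, 0.382, 0.002, 0.001]
contact_force: [0.2, 0.7, 0.2]
gripper_width: 44.9
grasp_force: 0.0
```

```bash
python3 - <<'E'
from h import *
c=manip.calibration("wrist");p,d=manip.camera("wrist");O=world(d,c,hsvmask(p,(5,180,100),(18,255,255)));O=O[(O[:,2]>75)&(O[:,2]<100)];print("key",rect(O),pca(O),np.percentile(O[:,2],[5,50,95]))
cv2.imwrite("pics/end.png",p[...,::-1]);print(manip.get_state()["time_s"])
E
```

```text
key ((580.3575439453125, -196.9677734375), (65.04829406738281, 13.581595420837402), 45.07765579223633) 44.96680197989269 [88.68418889 91.38281372 92.68194483]
13.5
```

View pics/end.png

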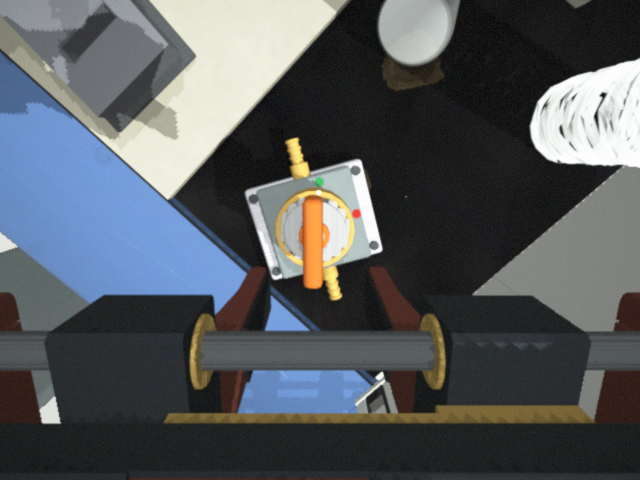

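The picture shows the key upright in the rotor at (313,240), the white mark at the green dot (319,185), and the gripper clear. I hand in.

```bash
python3 -c "
from plant import manip
print(manip.close_job())"
```

```text
the job is handed in; nothing more can be done
None
```

I turned the valve counter-clockwise to its stop and left the orange key standing fully home in it. The green key stayed in the stand, and I handed the job in at about 13.5 s; the hand-in gave no verdict.

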